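# Lock the diffuser's scent pod and step the refill reminder

### The arm

A 6-joint arm with a two-finger parallel gripper is mounted at the origin on the work surface. World frame = base frame: x ahead of the robot, y to its left, z up, the work surface at z = 0. Lengths are in m, angles in rad, forces in N, time in s.
With the tool pointing down it reaches from about 0.35 to 0.85 m from the base axis. Payload 8.1 kg.
Tool frame: the origin (TCP) lies on the centre line of the jaws, within the pads' length; the fingertips stand 11 mm ahead of it and the grasp point (between the pads) lies 8 mm behind it (tip_reach is the z of the fingertips in the tool frame, in m); z points along the fingers, y is the direction in which the jaws open and shut (so a half turn about z gives the same grasp; the last joint's range is limited). The gripper opens to 93 mm and grips with 3 to 60 N. Pads are 15 mm wide; open, the fingers measure 128 mm over their backs; the gripper's body (75 mm by 188 mm) begins 65 mm behind the grasp point.
Start: joints at [1.119, 0.13, 1.488, -0, 1.523, -0.085], TCP at [0.215, 0.56, 0.23] pointing down, gripper open.
Joint ranges: [-2.96, 2.96], [-0.89, 2.26], [0.02, 2.5], [-1.34, 4.48], [0, 2.73], [-2.66, 2.66]. Speed limits (rad/s): [2.39, 2.39, 2.79, 3.14, 3.14, 3.14].

### API

Orientations are given as a rotation vector (axis times angle).
In Python, from plant import read_state, read_camera, camera_params, close_job, silhouettes, tip_of, tip_reach gives the robot as it stands.
- The arm moves only by the shell command python3 -m creep 'ROWS' [FORCE]. ROWS is JSON, a list of rows, each a list of 5 numbers: the shift along the tool's x, y, z in m, then the turn about the tool's z in rad, then the closure in counts, from 0 (fully open) to 255 (shut). In form: [[dx, dy, dz, twist, gripper], ...]. A call has 1 to 12 rows; each row shifts and turns the commanded pose from where the row before left it, along the tool's axes as they then stand; what a row does not reach is not made up. A row lasts 1/12 s, in which the tool goes at most 41.7 mm and 7.16 degrees, less where a joint would pass 70% of its speed; a pose out of reach is approached as far as the arm can. A call is refused whole if a number of a shift passes 0.0417 or a number of a turn 0.125, either way. A call with a gripper value outside its range is refused whole. The fingers move at their own pace and stop on an object; FORCE is the grip in N (left out, the last holds). Time passes only in rows, so rows that do not move let the fingers close. It gives the time, the measured TCP pose, the force and the opening at its end, in the units of the state.
- read_state(): the state, without advancing time (a new reading comes with each control period).
- read_camera(name): name is "side" or "top"; returns the picture (480x640x3 uint8, red, green, blue); there is no depth.
- camera_params(name): a dict with "fov_y" (degrees; the focal length in pixels is half the picture's height over the tangent of half this angle, whatever the lens; pixels are square), "cx", "cy" (the principal point, pixels), "k1" (the pictures are not rectified: a ray, as slopes to the right and down, at radius r is drawn at 1 + k1 r^2 times it, then the intrinsics apply), "position" and "rotation" of the camera in the world. Camera axes: x right, y down, z forward; pixel columns grow to the right and rows downward; lengths in m; the calibration is good to about 2 mm. A picture is of the moment at which its call begins. camera_params takes no time and is no camera call.
- close_job(): hands the job in, once; it reports no verdict.
Trained networks look in the newest picture that a camera, given by its name, has taken for a name from the list of things; names that differ only in an ending like _2 or _b are one class to them, and where a whole thing is asked for, a point or a joint stands for the part that bears it (a point fixed in the world has none). Each returns a list of dicts, best first, with "confidence" (0 to 1); they miss things now and then, are a little off and sometimes report something else, mostly with a low value. They report only what shows in the picture. A call takes as long as a camera call. They do not tell look-alikes from the thing itself.
- silhouettes(camera, query): "region" (480x640 bool, what is visible of it) and "pixel" ([column, row] in pixels, amid what is visible of it).
- tip_of(camera, query): "pixel" ([column, row] in pixels: a listed point, or the origin of a listed thing).
The state is a dict: "t": time; "q": joint angles; "dq": joint speeds; "joint_torque": joint torques, N m; "tool_pos": TCP position; "orientation": TCP orientation; "force": force on the tool from outside, world axes, zero at the start; "wrist_torque": the same for the moment, N m; "opening": finger opening in m.
Only numpy, scipy, OpenCV 4.12 (cv2) and the standard library are available. Lean on these libraries where they do the work, as an engineer would, in place of code of your own. Each camera call takes 0.05 s, during which the arm holds its last target.

### The job

A fresh scent pod is in the white diffuser: twist its locking ring clockwise until it clicks fully home. Then reset the refill reminder with its orange step button, pressing it fully down and letting it up again until the drum's red panel is at the brass pointers. Turn the drum only with the button, and leave the other things on the table where they are.

Things in the scene. Friction and masses are not known exactly. Their poses are not given: they have to be found in the camera images.
- diffuser: White scent diffuser, fixed: plywood foot 180 x 160 x 45 mm with a round head of 132 mm diameter whose flat face looks up and, 35 degrees from vertical, towards the diffuser's own -x (roughly to the robot). Origin: centre of the foot's underside; z up. Face centre at (-20, 0, 130) mm. Diffuser and reminder may swap sides, left and right.
- lock_ring: The diffuser's grey locking ring: 120 mm outside, 94 mm inside diameter, its top 17 mm above the face, spanned by a straight blue grip bar 20 mm thick and 96 mm long (bar underside 17 mm, top 53 mm above the face). Inside it, below the bar, lies the brown pod, its top 7 mm above the face. Origin: face centre; z axis out of the face, y along the bar.
- ring_grip (a point): Point to grip: on the ring's axis, in the middle of the blue bar, 13 mm below the bar's top. z axis: out of the face along the ring's axis (35 degrees from vertical); y axis: along the bar; x axis: across the bar's 20 mm thickness. It turns with the ring.
- ring_turn (a joint): Turn of the ring, rad. 0 = open (bar level), 1.571 = locked at a hard stop (bar up and down the slope, white dot at the green mark at the face's upper edge). Grows clockwise looking at the face (about -z of ring_grip). Starts at 0.1 to 0.3. Slight friction (0.06 N m); from about 1.27 a spring click resists with up to 0.4 N m, and past 1.47 it snaps the ring home.
- reminder: Refill reminder, fixed to the table: grey base 120 x 150 x 28 mm, with a drum between a thin cheek (at its -y side) and a housing 100 x 72 x 95 mm high (at its +y side) that carries the orange step button on top. Origin: centre of its underside; z up, y along the drum's axis.
- drum: White drum of 90 mm diameter, 52 mm wide, its axis horizontal, 80 mm above the table, top at 125 mm. Eight panels around it: one red, seven white that carry 1 to 7 black bars. Origin on its axis, in the middle of its width. Do not push it by hand.
- drum_turn (a joint): Turn of the drum, rad. 0 (or a whole turn) = red panel on top, at the pointers. Each full press turns it on (value grows, top moves to the reminder's -x) to the next multiple of 0.785 (one panel); it stays there as the button comes up. Starts from -3.06 to -0.94, perhaps between panels: the first step may be shorter. Overshot, it must go all the way round.
- red_mark (a point): Middle of the red panel, on the drum's surface, 45 mm from its axis; turns with the drum.
- pointer (a point): Fixed point at the top of the drum, midway between the two brass pointers that flank it; 125 mm above the table. The red mark is to come here.
- button_top (a point): Centre of the top of the orange step button (cap 32 mm diameter), 117 mm above the table when up, 72 mm to the reminder's +y side of the drum's middle. It is pressed straight down and moves with the button.
- step_press (a joint): How far the step button is pressed, m: 0 = up, 0.014 = fully down. Sprung: about 2 N to start, about 4 N plus the drum's friction (2.5 N) at the bottom, then a hard stop. It must come up fully before the next press counts.
- incense_tray: Bystander: loose blue ceramic tray 100 x 60 x 10 mm with three small cones, 38 mm high in all; origin under its centre.
- cork_block: Bystander: loose grey cork block 140 x 90 x 75 mm; origin under its centre.
- brass_bowl: Bystander: loose brass bowl, 110 mm across, 60 mm high; origin under its centre.
- pod_jar: Bystander: loose amber jar, 68 mm diameter, 100 mm high; origin under its centre.
- kettlebell: Bystander: loose steel kettlebell, 110 mm ball, 158 mm high with its handle; origin under its centre.
- tea_cup: Bystander: loose white cup, 72 mm across, 75 mm high; origin under its centre.
Not all that is in view belongs to the job. What is shaped like the diffuser but purple or turquoise is not meant.

How it is judged:
On the way, in this order (a step that is already met when the one before it is completed fails the run):
1. the locking ring has clicked home (value of joint ring_turn above 1.5 rad), for 0.2 s.
2. the drum's red panel is at the pointers and the button is up (distance between red_mark and pointer below 0.009 m and value of joint step_press below 0.003 m), for 0.2 s.
At the end, for the whole second after the job is handed in: The ring is locked (within 0.07 rad of its stop), the middle of the red panel is within 9 mm of the pointer, the drum is still, and the button is up (pressed less than 3 mm) (all of step 2 and value of joint ring_turn above 1.5 rad and velocity of joint drum_turn between -0.05 and 0.05 rad/s); the robot touches nothing.
It fails at once if the drum is pushed by the fingers (over 1 N) (contact force between the fingers and drum above 1 N).
It fails at once if a bystander is moved by more than 30 mm (distance of any of incense_tray, cork_block, brass_bowl, pod_jar, kettlebell, tea_cup from where it was at the start of the episode above 0.03 m).
It also fails if it takes over 51 s, if anything falls off the work surface, if the arm or the gripper's body presses on something with over 40 N, if the wrist force passes 120 N, or if a joint passes its speed limit or range.

## Working session

There is one attempt and no reset: what is moved stays moved. The work goes in short steps, Python scripts to look and compute and a shell command to move; the robot and the scene stay as the last step left them, time stands still between calls to the robot, and variables do not carry over. Pictures are saved under pics/ and viewed, and the job is handed in when it is done.

```bash
ls; mkdir -p pics
python3 - <<'E'
from plant import *
import cv2, numpy as np
s=read_state(); print(s)
for c in ("side","top"):
    print(c,camera_params(c))
    im=read_camera(c); cv2.imwrite(f"pics/{c}0.png",im[:,:,::-1])
print(tip_reach)
E
```

```text
pics
{'t': 0.0, 'q': array([ 1.11860751e+00,  1.31175347e-01,  1.48928380e+00,  3.78697938e-05,
        1.52298295e+00, -8.54081859e-02]), 'dq': array([ 0.0008698 , -0.00022153, -0.00154598, -0.00194869,  0.00093813,
        0.00012491]), 'joint_torque': array([-1.06325533e-04, -5.59855735e+01, -4.91765714e+01,  7.66062713e-02,
        3.59174155e-02, -1.10802259e-04]), 'tool_pos': array([0.21489756, 0.55960833, 0.22857647]), 'orientation': array([-5.72820046e-01, -3.08839100e+00,  2.78452088e-03]), 'force': array([ 0.98325056,  1.29061141, -0.67283255]), 'wrist_torque': array([-0.02938143,  0.01074412, -0.03308454]), 'opening': 0.09300672158151349}
side {'fov_y': 55.7609165550681, 'cx': 320.19354972008296, 'cy': 245.27823466118286, 'k1': 0.012409792945686927, 'position': array([ 0.01591018, -0.49064345,  0.90021202]), 'rotation': array([-2.29209231,  0.89689226, -0.33767735])}
top {'fov_y': 42.585687477596835, 'cx': 319.9248684429124, 'cy': 234.30204712941668, 'k1': -0.015484640342401964, 'position': array([ 0.14174066, -0.01181797,  1.84785204]), 'rotation': array([-2.11897286,  2.12442268, -0.19892368])}
0.011
```

View pics/side0.png

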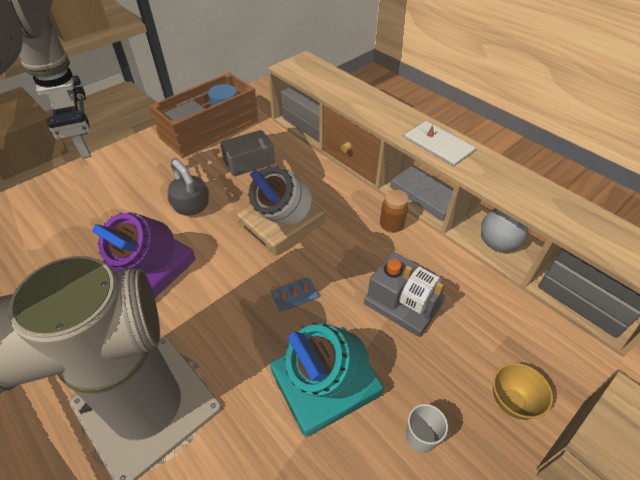

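View pics/top0.png

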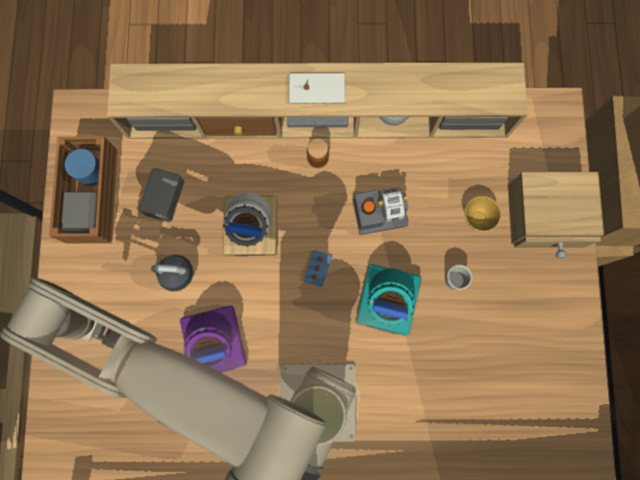

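The white-headed diffuser on a plywood foot is at side (280,195), top (248,225). Its look-alikes are purple at side (135,240), top (212,340), and turquoise at side (325,370), top (390,300). The reminder is at side (405,290), top (382,210). Next I'll query the networks and triangulate.

```bash
cat > h.py <<'E'
from plant import *
import cv2, numpy as np
from scipy.spatial.transform import Rotation as R
from scipy.optimize import least_squares
def K(c):
    p=camera_params(c); f=240/np.tan(np.radians(p['fov_y']/2)); return p,f
def proj(c,X):
    p,f=K(c); X=np.atleast_2d(X)
    v=(X-p['position'])@R.from_rotvec(p['rotation']).as_matrix()
    s=v[:,:2]/v[:,2:]; r2=(s**2).sum(1,keepdims=True)
    return s*(1+p['k1']*r2)*f+[p['cx'],p['cy']]
def ray(c,px):
    p,f=K(c); d=(np.array(px,float)-[p['cx'],p['cy']])/f; s=d.copy()
    for _ in range(10): s=d/(1+p['k1']*(s@s))
    v=R.from_rotvec(p['rotation']).as_matrix()@np.r_[s,1]
    return p['position'],v/np.linalg.norm(v)
def at_z(c,px,z):
    o,v=ray(c,px); return o+v*(z-o[2])/v[2]
def tri(a,b):
    o1,v1=ray('side',a);o2,v2=ray('top',b)
    t=np.linalg.lstsq(np.c_[v1,-v2],o2-o1,rcond=None)[0]
    p,q=o1+t[0]*v1,o2+t[1]*v2
    return (p+q)/2,np.linalg.norm(p-q)
E
python3 - <<'E'
from h import *
np.set_printoptions(precision=4,suppress=True)
for n in ['ring_grip','lock_ring','diffuser','button_top','reminder','drum','red_mark','pointer']:
    for c in ('side','top'):
        print(n,c,[(np.round(d['pixel'],1).tolist(),round(d['confidence'],2)) for d in tip_of(c,n)])
E
```

```text
ring_grip side [([303.6, 355.4], 0.6), ([111.0, 231.1], 0.59), ([264.1, 186.0], 0.56)]
ring_grip top [([207.2, 355.4], 0.69), ([244.2, 230.4], 0.66), ([388.6, 307.5], 0.63)]
lock_ring side [([317.8, 356.8], 0.88), ([269.7, 191.3], 0.83), ([124.7, 238.6], 0.62), ([393.2, 264.1], 0.37)]
lock_ring top [([247.5, 226.7], 0.96), ([389.8, 301.4], 0.63), ([381.8, 213.9], 0.57), ([210.0, 348.1], 0.56)]
diffuser side [([282.8, 223.8], 0.97), ([147.0, 272.8], 0.65), ([325.0, 382.9], 0.56)]
diffuser top [([387.5, 298.3], 0.9), ([252.9, 224.0], 0.65), ([218.4, 343.3], 0.61)]
button_top side [([393.3, 265.6], 0.68)]
button_top top [([369.4, 207.1], 0.49)]
reminder side [([401.0, 303.4], 0.82)]
reminder top [([381.0, 214.7], 0.93)]
drum side [([419.5, 289.0], 0.57)]
drum top [([392.8, 205.8], 0.89)]
red_mark side [([427.4, 279.1], 0.82)]
red_mark top [([387.5, 192.4], 0.73), ([316.1, 158.7], 0.41)]
pointer side [([422.4, 278.9], 0.57), ([421.1, 434.9], 0.45)]
pointer top [([386.8, 190.8], 0.58), ([391.3, 198.7], 0.57)]
```

Run:
```python
import cv2
a=cv2.imread('pics/side0.png')[140:260,220:340]; b=cv2.imread('pics/top0.png')[180:270,200:290]
c=cv2.imread('pics/side0.png')[240:340,350:450]; d=cv2.imread('pics/top0.png')[170:250,340:420]
f=lambda x:cv2.resize(x,(380,290) if 0 else (290,290),interpolation=cv2.INTER_CUBIC)
cv2.imwrite('pics/crop1.png',cv2.vconcat([cv2.hconcat([f(a),f(b)]),cv2.hconcat([f(c),f(d)])]))
```

```text
(no output)
```

View pics/crop1.png

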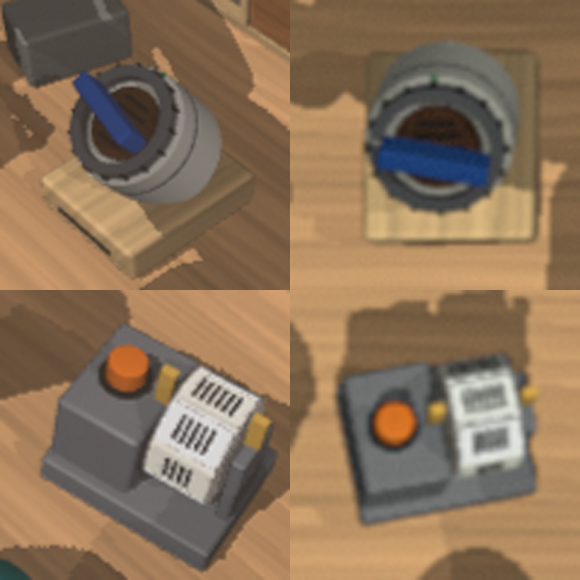

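Choices: the white head on plywood with the green mark at its upper edge is the diffuser (side (264,186), top (244,230) for the grip point). The purple (111,231) and turquoise (304,355) ones are rejected. The orange button is at side (393,265), top (369,207). No red shows from the front, so the red panel is behind.

Run:
```python
from h import *
np.set_printoptions(precision=4,suppress=True)
P={'ring_grip':([264.1,186.0],[244.2,230.4]),'lock_ring':([269.7,191.3],[247.5,226.7]),'diffuser':([282.8,223.8],[252.9,224]),
'button':([393.3,265.6],[369.4,207.1]),'reminder':([401,303.4],[381,214.7]),'drum':([419.5,289],[392.8,205.8]),'pointer':([422.4,278.9],[391.3,198.7])}
for n,(a,b) in P.items(): print(n,*tri(a,b))
for px in ([223.3,254.5],[275.4,255.2],[276,196.1],[222.7,196.1]): print('foot',at_z('top',px,.045))
# button by colour
for c in ('side','top'):
    im=read_camera(c); hsv=cv2.cvtColor(im,cv2.COLOR_RGB2HSV)
    m=cv2.inRange(hsv,(5,200,150),(16,255,255)); n,l,st,ce=cv2.connectedComponentsWithStats(m)
    print(c,[(s[4],x.round(1)) for s,x in zip(st,ce) if 20<s[4]<2000])
    s=silhouettes(c,'button_top'); print([(d['pixel'],d['confidence'],d['region'].sum()) for d in s])
def loc(p): 
    x,y,a=p; return lambda L:(np.c_[np.cos(a)*L[:,0]-np.sin(a)*L[:,1]+x,np.sin(a)*L[:,0]+np.cos(a)*L[:,1]+y,L[:,2]])
L=np.array([[-.0429,0,.1628],[-.02,0,.13],[0,0,0]])
C=np.array([[-.09,.08,.045],[-.09,-.08,.045],[.09,-.08,.045],[.09,.08,.045]])
def f(p):
    T=loc(p)
    return np.r_[(proj('side',T(L))-[P[k][0] for k in ('ring_grip','lock_ring','diffuser')]).ravel(),(proj('top',T(L))-[P[k][1] for k in ('ring_grip','lock_ring','diffuser')]).ravel(),
     (proj('top',T(C))-[[223.3,254.5],[275.4,255.2],[276,196.1],[222.7,196.1]]).ravel()]
r=least_squares(f,[.6,.2,0],loss='soft_l1'); print(r.x,np.degrees(r.x[2]),r.fun.round(1)); print(loc(r.x)(L))
D=np.array([[0,.072,0],[0,0,0]])
```

```text
ring_grip [0.4759 0.2014 0.1634] 0.002090411794540524
lock_ring [0.4889 0.1958 0.1425] 0.0017956751787894828
diffuser [0.5242 0.1976 0.0009] 0.006303781321166205
button [ 0.5512 -0.1522  0.12  ] 0.0006664149096476478
reminder [ 0.5504 -0.1946  0.0196] 0.0014180523506915322
drum [ 0.5606 -0.2227  0.0962] 0.0007386245103718547
pointer [ 0.577  -0.216   0.1114] 0.0022488327046296763
foot [0.4258 0.2773 0.045 ]
foot [0.4233 0.1228 0.045 ]
foot [0.6036 0.123  0.045 ]
foot [0.6041 0.284  0.045 ]
side [(np.int32(49), array([392.7, 265.6]))]
[([392.1, 268.1], 0.63, np.int64(211))]
top [(np.int32(85), array([368.5, 206.2]))]
[([367.0, 207.5], 0.49, np.int64(92))]
[0.5167 0.2013 0.0083] 0.47766037256138366 [-1.   0.8  1.9  1.1 -1.9  0.5  0.3  0.5 -1.5 -1.5 -1.7  3.4 -1.1 -0.1
  0.8 -1.4  0.3 -1.2  0.7 -0.6]
[[0.4738 0.201  0.1628]
 [0.4967 0.2011 0.13  ]
 [0.5167 0.2013 0.    ]]
```

```bash
cat >> h.py <<'E'
S,C_=np.sin(np.radians(35)),np.cos(np.radians(35))
def ringframe(p,th):
    x,y,a=p; Rz=R.from_euler('z',a).as_matrix()
    F=np.array([x,y,0])+Rz@[-.02,0,.13]; n=Rz@[-S,0,C_]; u=Rz@[C_,0,S]; l=Rz@[0,1,0]
    e=np.cos(th)*l+np.sin(th)*u; t=-np.sin(th)*l+np.cos(th)*u
    return F,n,e,t
def bar(p,th):
    F,n,e,t=ringframe(p,th)
    return np.array([F+a*.048*e+b*.010*t+h*n for a in(-1,1) for b in(-1,1) for h in(.017,.053)])
E
cat > fit.py <<'E'
from h import *
from scipy.optimize import minimize
def blue(c,ctr):
    im=read_camera(c); hsv=cv2.cvtColor(im,cv2.COLOR_RGB2HSV)
    m=cv2.inRange(hsv,(105,170,40),(125,255,255)); w=np.zeros_like(m); x,y=map(int,ctr); w[y-32:y+32,x-32:x+32]=m[y-32:y+32,x-32:x+32]
    return w>0
def cost(v,M):
    s=0
    for c,m in M.items():
        k=4; h=cv2.convexHull((proj(c,bar(v[:3],v[3]))*16).astype(np.int32)); 
        z=np.zeros((480,640),np.uint8); cv2.fillConvexPoly(z,h,255,cv2.LINE_AA,4); z=z/255.
        s+=np.abs(z-m).sum()/m.sum()
    return s+((v[0]-.516)/.01)**2*.05+((v[1]-.2015)/.01)**2*.05+((v[2]-.01)/.03)**2*.05
def run(th0=.2,cams=('side','top')):
    ctr={'side':(264,186),'top':(245,228)}
    M={c:blue(c,ctr[c]) for c in cams}
    best=min((minimize(cost,[.516,.2015,.01,t],args=(M,),method='Nelder-Mead',options=dict(initial_simplex=np.array([[.516,.2015,.01,t]]+[list(np.array([.516,.2015,.01,t])+d) for d in np.diag([.004,.004,.02,.1])]))) for t in np.atleast_1d(th0)),key=lambda r:r.fun)
    return best,M
if __name__=='__main__':
    import sys
    np.set_printoptions(precision=4,suppress=True)
    b,M=run([float(a) for a in sys.argv[1:]] or [.1,.2,.3]); print(b.x,b.fun,[m.sum() for m in M.values()])
    F,n,e,t=ringframe(b.x[:3],b.x[3]); print('grip',F+.04*n)
E
python3 fit.py
```

```text
fit.py:12: RuntimeWarning: divide by zero encountered in scalar divide
  s+=np.abs(z-m).sum()/m.sum()
  np.max(np.abs(fsim[0] - fsim[1:])) <= fatol):
Traceback (most recent call last):
  File "fit.py", line 22, in <module>
    b,M=run([float(a) for a in sys.argv[1:]] or [.1,.2,.3]); print(b.x,b.fun,[m.sum() for m in M.values()])
        ~~~^^^^^^^^^^^^^^^^^^^^^^^^^^^^^^^^^^^^^^^^^^^^^^^^
  File "fit.py", line 17, in run
    best=min((minimize(cost,[.516,.2015,.01,t],args=(M,),method='Nelder-Mead',options=dict(initial_simplex=np.array([[.516,.2015,.01,t]]+[list(np.array([.516,.2015,.01,t])+d) for d in np.diag([.004,.004,.02,.1])]))) for t in np.atleast_1d(th0)),key=lambda r:r.fun)
  File "fit.py", line 17, in <genexpr>
    best=min((minimize(cost,[.516,.2015,.01,t],args=(M,),method='Nelder-Mead',options=dict(initial_simplex=np.array([[.516,.2015,.01,t]]+[list(np.array([.516,.2015,.01,t])+d) for d in np.diag([.004,.004,.02,.1])]))) for t in np.atleast_1d(th0)),key=lambda r:r.fun)
              ~~~~~~~~^^^^^^^^^^^^^^^^^^^^^^^^^^^^^^^^^^^^^^^^^^^^^^^^^^^^^^^^^^^^^^^^^^^^^^^^^^^^^^^^^^^^^^^^^^^^^^^^^^^^^^^^^^^^^^^^^^^^^^^^^^^^^^^^^^^^^^^^^^^^^^^^^^^^^^^^^^^^^^^^^^^^^^^^^^^^^^^^^^^^^^^^^^^^^^^^^
  File "fit.py", line 10, in cost
    k=4; h=cv2.convexHull((proj(c,bar(v[:3],v[3]))*16).astype(np.int32));
                           ~~~~^^^^^^^^^^^^^^^^^^^
  File "h.py", line 8, in proj
    p,f=K(c); X=np.atleast_2d(X)
        ~^^^
  File "h.py", line 6, in K
    p=camera_params(c); f=240/np.tan(np.radians(p['fov_y']/2)); return p,f
ValueError: time passes only in moves, steps and waits
```

```bash
python3 - <<'E'
import re
s=open('h.py').read()
s=s.replace("def K(c):\n    p=camera_params(c);","_P={}\ndef K(c):\n    if c not in _P: _P[c]=camera_params(c)\n    p=_P[c];")
open('h.py','w').write(s)
s=open('fit.py').read()
s=s.replace("(105,170,40),(125,255,255)","(105,120,40),(130,255,255)")
open('fit.py','w').write(s)
import cv2
for n,(x,y) in (('side',(268,189)),('top',(244,230))):
    im=cv2.imread(f'pics/{n}0.png'); print(cv2.cvtColor(im,cv2.COLOR_BGR2HSV)[y-3:y+4,x-1:x+2].reshape(-1,3)[::3].tolist())
E
python3 fit.py; python3 -c "
from plant import *;print(read_state()['t'])"
```

```text
[[113, 138, 107], [113, 141, 112], [113, 140, 113], [112, 142, 113], [113, 139, 112], [113, 141, 112], [113, 137, 112]]
[[109, 178, 89], [108, 195, 98], [109, 183, 117], [108, 195, 118], [109, 191, 116], [109, 187, 117], [108, 197, 115]]
[0.5196 0.2025 0.0048 0.1121] 1.08512331425709 [np.int64(273), np.int64(352)]
grip [0.4767 0.2023 0.1628]
1.3
```

```bash
cat > ov.py <<'E'
from h import *
import sys
def ov(v,name,pics=None):
    o=[]
    for c,(x,y,w) in {'side':(215,140,110),'top':(195,175,110)}.items():
        im=read_camera(c)[:,:,::-1].copy() if pics is None else cv2.imread(pics%c)
        cr=cv2.resize(im[y:y+w,x:x+w],None,fx=3.6,fy=3.6,interpolation=cv2.INTER_CUBIC)
        B=proj(c,bar(v[:3],v[3]))
        for i in range(8):
            for j in range(i):
                if bin(i^j).count('1')==1:
                    cv2.line(cr,*[tuple(int(q) for q in ((B[k]-[x,y]+.5)*3.6)) for k in (i,j)],(0,255,255),1)
        F,n,e,t=ringframe(v[:3],0)
        a=np.linspace(0,6.28,40); 
        for r,h in((.06,.017),(.066,0)):
            q=proj(c,F+h*n+r*(np.cos(a)[:,None]*e+np.sin(a)[:,None]*t)); cv2.polylines(cr,[((q-[x,y]+.5)*3.6).astype(int)],True,(0,0,255),1)
        X,Y,A=v[:3]; ft=np.array([[sx*.09,sy*.08] for sx,sy in((-1,-1),(-1,1),(1,1),(1,-1))])@np.array([[np.cos(A),np.sin(A)],[-np.sin(A),np.cos(A)]])+[X,Y]
        cv2.polylines(cr,[((proj(c,np.c_[ft,[.045]*4])-[x,y]+.5)*3.6).astype(int)],True,(0,255,0),1)
        o.append(cr)
    cv2.imwrite(name,cv2.hconcat(o))
if __name__=='__main__':
    ov([float(a) for a in sys.argv[2:6]],sys.argv[1],sys.argv[6] if len(sys.argv)>6 else None)
E
python3 ov.py pics/ov1.png .5165 .2020 .0083 .15 pics/%s0.png
```

```text
(no output)
```

View pics/ov1.png

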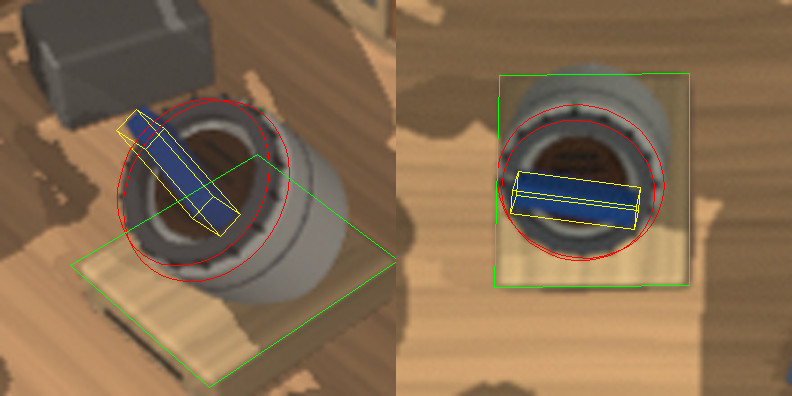

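The overlay at x=.5165, y=.202, θ=.15 matches within 1–2 px. In both views the bar lies about 3 mm further to -y, so I take y=.199. Since moves can't tilt the tool, I'll push the bar's trailing side with closed fingers along its arc.

```bash
cat > plan.py <<'E'
from h import *
np.set_printoptions(precision=4,suppress=True)
V=(.5165,.199,.0083)
def tool(th,rho=.038,gap=0,depth=.022,half=.0075):
    F,n,e,t=ringframe(V,th)
    P=F+rho*e-.010*t+.053*n
    eh=np.r_[e[:2],0]; eh/=np.linalg.norm(eh)
    tr=np.array([eh[1],-eh[0],0])   # right of eh
    if tr@t>0: tr=-tr
    pos=P+tr*(half+gap); pos[2]=P[2]-depth+.011
    return pos, np.arctan2(eh[1],eh[0])
def here():
    s=read_state(); M=R.from_rotvec(s['orientation']).as_matrix()
    return s['tool_pos'],np.arctan2(M[1,1],M[0,1]),M
def rows(pos,ang,seq):
    # seq list of (pos,ang): prints tool-frame shift + twist
    for p,a in seq:
        y=np.array([np.cos(ang),np.sin(ang),0]); x=np.cross(y,[0,0,-1.]); 
        d=p-pos; tw=-(a-ang); tw=(tw+np.pi)%(2*np.pi)-np.pi
        print(np.round([d@x,d@y,-d[2],tw],4).tolist()); pos,ang=p,a
E
python3 - <<'E'
from plan import *
p,a,M=here(); print(p,np.degrees(a),M)
for th in (.15,.5,1,1.52): print(th,tool(th))
q,b=tool(.15,gap=.015)
rows(p,a,[(np.r_[p[:2],.29],a),(np.r_[q[:2],.29],b),(q,b)])
E
```

```text
[0.2151 0.5601 0.2296] 68.98369803758101 [[-0.9335  0.3586 -0.    ]
 [ 0.3586  0.9335  0.    ]
 [ 0.     -0.     -1.    ]]
0.15 (array([0.4549, 0.2385, 0.16  ]), np.float64(1.4559203629553539))
0.5 (array([0.4666, 0.2398, 0.1678]), np.float64(1.1583193463025538))
1 (array([0.483 , 0.2336, 0.1777]), np.float64(0.6731157278763535))
1.52 (array([0.4961, 0.2182, 0.1839]), np.float64(0.07028474867158745))
[0.0, 0.0, -0.0604, 0.0]
[-0.3246, -0.218, -0.0, -0.2519]
[0.0, 0.0, 0.13, 0.0]
```

```bash
python3 -m creep '[[0,0,-0.03,0,255],[0,0,-0.03,0,255],[-0.03,-0.02,0,-0.05,255],[-0.03,-0.02,0,-0.05,255],[-0.03,-0.02,0,-0.05,255],[-0.03,-0.02,0,-0.05,255],[-0.03,-0.02,0,-0.05,255],[-0.03,-0.02,0,0,255],[-0.03,-0.02,0,0,255],[-0.03,-0.02,0,0,255],[-0.02,-0.01,0,0,255]]' 40
python3 - <<'E'
from plan import *
p,a,M=here(); print(p,np.degrees(a))
q,b=tool(.15,gap=.015)
rows(p,a,[(np.r_[q[:2],.29],b),(q,b)])
E
```

```text
t: 2.22
tool_pos: [0.4364, 0.3395, 0.2899]
orientation: [0.186, 3.135, -0.001]
force: [-0.1, 0.1, -0.2]
opening: 0.0242
[0.4364 0.3395 0.2899] 83.20494692155405
[-0.0153, -0.0982, -0.0001, -0.0037]
[0.0, 0.0, 0.13, 0.0]
```

```bash
python3 -m creep '[[-0.005,-0.033,0,0,255],[-0.005,-0.033,0,0,255],[-0.005,-0.032,0,0,255],[0,0,0.03,0,255],[0,0,0.03,0,255],[0,0,0.03,0,255],[0,0,0,0,255]]'
python3 - <<'E'
from plan import *
p,a,M=here(); print(p,np.degrees(a))
q,b=tool(.15,gap=.015)
rows(p,a,[(np.r_[q[:2],.2],b),(q,b)])
for c in('side','top'): cv2.imwrite(f'pics/{c}1.png',read_camera(c)[:,:,::-1])
from ov import ov
E
python3 - <<'E'
import cv2
a=cv2.imread('pics/side1.png')[120:240,190:340]; b=cv2.imread('pics/top1.png')[160:280,170:320]
cv2.imwrite('pics/c1.png',cv2.resize(cv2.hconcat([a,b]),(800,320),interpolation=cv2.INTER_CUBIC))
E
```

```text
t: 2.8
tool_pos: [0.4345, 0.2413, 0.1932]
orientation: [-0.184, -3.128, 0.007]
force: [-0.3, -0.1, -1.0]
opening: 0.0004
[0.4345 0.2413 0.1932] 83.26843365642073
[-0.0056, -0.0004, -0.0068, -0.0026]
[0.0, 0.0, 0.04, 0.0]
```

View pics/c1.png

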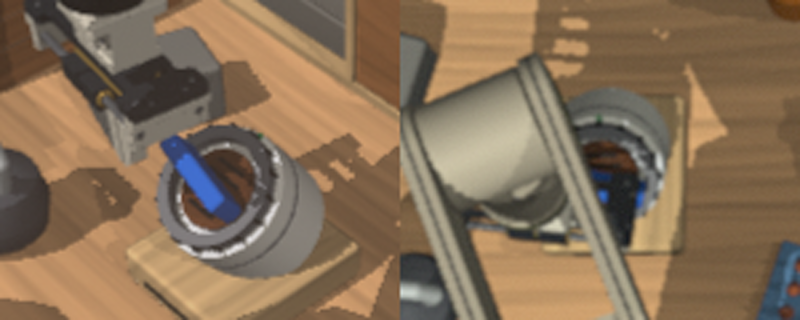

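The closed fingers (crop (130,150)) hang just robot-side of the bar's left end (crop (175,150)). Nothing touches yet. Next I descend and sweep.

```bash
python3 -m creep '[[0,0,0.017,0,255],[0,0,0.016,0,255],[0,0,0,0,255]]'
python3 - <<'E'
from plan import *
p,a,M=here(); print(p,np.degrees(a))
ths=np.arange(.15,1.56,.1)
rows(p,a,[tool(t,gap=0) for t in ths])
E
```

```text
t: 3.15
tool_pos: [0.4376, 0.2432, 0.1665]
orientation: [-0.183, -3.136, 0.0]
force: [-0.9, -0.9, 0.5]
opening: 0.0004
[0.4376 0.2432 0.1665] 83.33356369027062
[-0.0177, -0.0027, 0.0065, -0.0015]
[-0.0032, 0.0012, -0.0022, 0.083]
[-0.0032, 0.0011, -0.0023, 0.0844]
[-0.0032, 0.001, -0.0022, 0.0862]
[-0.0033, 0.0009, -0.0022, 0.0886]
[-0.0033, 0.0009, -0.0021, 0.0915]
[-0.0034, 0.0008, -0.002, 0.0949]
[-0.0035, 0.0008, -0.0019, 0.0986]
[-0.0035, 0.0008, -0.0018, 0.1026]
[-0.0036, 0.0008, -0.0017, 0.1068]
[-0.0037, 0.0009, -0.0015, 0.1109]
[-0.0037, 0.001, -0.0013, 0.1147]
[-0.0038, 0.0011, -0.0011, 0.1179]
[-0.0039, 0.0012, -0.0009, 0.1203]
[-0.0039, 0.0014, -0.0007, 0.1217]
```

```bash
python3 -m creep '[[-0.009,-0.0015,0.003,0,255],[-0.009,-0.001,0.0035,0,255],[-0.0032,0.0012,-0.0022,0.083,255],[-0.0032,0.0011,-0.0023,0.0844,255],[-0.0032,0.001,-0.0022,0.0862,255],[-0.0033,0.0009,-0.0022,0.0886,255],[-0.0033,0.0009,-0.0021,0.0915,255],[0,0,0,0,255]]'
python3 - <<'E'
from plan import *
p,a,M=here(); print(p,np.degrees(a),read_state()['wrist_torque'])
print(tool(.65))
for c in('side','top'): cv2.imwrite(f'pics/{c}2.png',read_camera(c)[:,:,::-1])
a=cv2.imread('pics/side2.png')[120:240,190:340]; b=cv2.imread('pics/top2.png')[160:280,170:320]
cv2.imwrite('pics/c2.png',cv2.resize(cv2.hconcat([a,b]),(800,320),interpolation=cv2.INTER_CUBIC))
E
```

```text
t: 3.82
tool_pos: [0.4738, 0.239, 0.1727]
orientation: [0.86, 3.02, 0.002]
force: [-1.6, 1.7, 0.3]
opening: 0.0004
[0.4738 0.239  0.1727] 58.195491261128424 [ 0.219   0.2922 -0.013 ]
(array([0.4717, 0.2389, 0.171 ]), np.float64(1.0221360895340035))
```

View pics/c2.png

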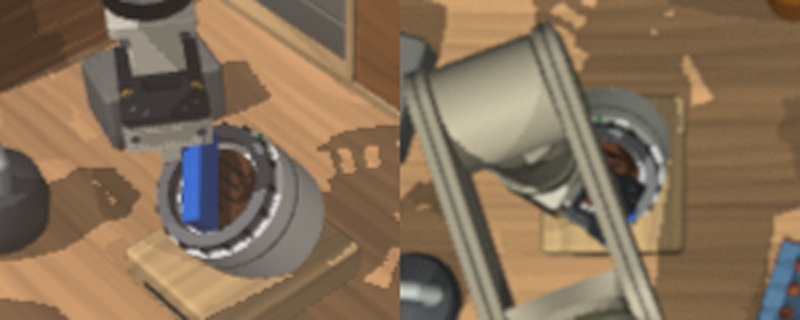

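The bar has turned with the fingers to about 0.65 rad (crop (200,185)), at low force. I continue along the arc.

```bash
python3 -m creep '[[-0.0034,0.0008,-0.002,0.0949,255],[-0.0035,0.0008,-0.0019,0.0986,255],[-0.0035,0.0008,-0.0018,0.1026,255],[-0.0036,0.0008,-0.0017,0.1068,255],[-0.0037,0.0009,-0.0015,0.1109,255],[-0.0037,0.001,-0.0013,0.1147,255],[0,0,0,0,255]]'
python3 - <<'E'
from plan import *
p,a,M=here(); print(p,np.degrees(a),read_state()['wrist_torque'])
print(tool(1.25))
rows(p,a,[tool(t) for t in (1.35,1.4,1.45,1.5,1.55)])
for c in('side','top'): cv2.imwrite(f'pics/{c}3.png',read_camera(c)[:,:,::-1])
a=cv2.imread('pics/side3.png')[120:240,190:340]; b=cv2.imread('pics/top3.png')[160:280,170:320]
cv2.imwrite('pics/c3.png',cv2.resize(cv2.hconcat([a,b]),(800,320),interpolation=cv2.INTER_CUBIC))
E
```

```text
t: 4.5
tool_pos: [0.489, 0.2298, 0.18]
orientation: [-1.747, -2.604, -0.004]
force: [-4.6, 16.0, -9.6]
opening: -0.0
[0.489  0.2298 0.18  ] 22.27018357555227 [ 2.9024  0.6432 -0.1679]
(array([0.49  , 0.2272, 0.1813]), np.float64(0.3936511942589165))
[-0.0066, 0.0011, -0.0024, 0.1129]
[-0.0019, 0.0007, -0.0005, 0.0599]
[-0.0019, 0.0007, -0.0004, 0.0604]
[-0.0019, 0.0007, -0.0004, 0.0608]
[-0.0019, 0.0008, -0.0003, 0.061]
```

View pics/c3.png

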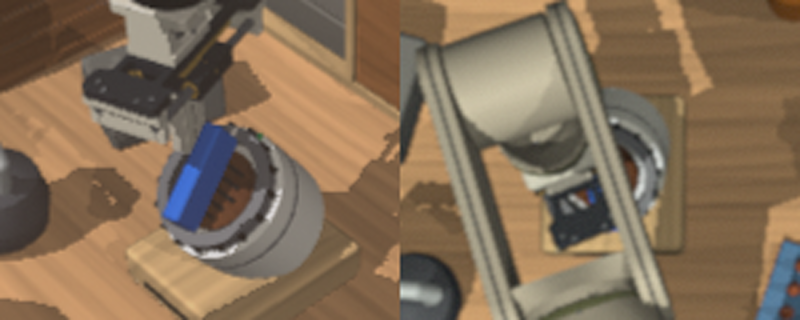

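```bash
python3 -m creep '[[-0.003,0.0006,-0.0012,0.056,255],[-0.0033,0.0006,-0.0012,0.056,255],[-0.0019,0.0007,-0.0005,0.06,255],[-0.0019,0.0007,-0.0004,0.06,255],[0,0,0,0,255]]'
python3 - <<'E'
from plan import *
p,a,M=here(); print(p,np.degrees(a),read_state()['wrist_torque'])
print(tool(1.45),tool(1.57))
for c in('side','top'): cv2.imwrite(f'pics/{c}4.png',read_camera(c)[:,:,::-1])
a=cv2.imread('pics/side4.png')[120:240,190:340]; b=cv2.imread('pics/top4.png')[160:280,170:320]
cv2.imwrite('pics/c4.png',cv2.resize(cv2.hconcat([a,b]),(800,320),interpolation=cv2.INTER_CUBIC))
E
```

```text
t: 5.02
tool_pos: [0.4937, 0.2233, 0.1825]
orientation: [-2.029, -2.386, -0.006]
force: [-4.7, 27.7, -14.5]
opening: 0.0005
[0.4937 0.2233 0.1825] 9.254021029234474 [ 4.9131  0.5703 -0.2758]
(array([0.4947, 0.2207, 0.1834]), np.float64(0.1554159376525367)) (array([0.4971, 0.2164, 0.1842]), np.float64(0.009272135414810366))
```

View pics/c4.png

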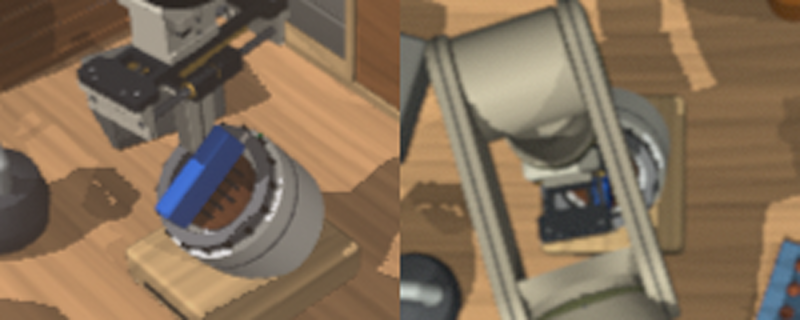

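```bash
python3 -m creep '[[-0.0025,0.0007,-0.0004,0.05,255],[-0.0025,0.0007,-0.0003,0.05,255],[-0.0025,0.0007,0,0.03,255],[0,0,0,0,255]]'
python3 - <<'E'
from plan import *
p,a,M=here(); print(p,np.degrees(a),read_state()['wrist_torque'])
print(tool(1.57))
E
```

```text
t: 5.45
tool_pos: [0.4951, 0.2217, 0.1827]
orientation: [-2.168, -2.249, -0.013]
force: [-7.5, 53.3, -20.6]
opening: 0.0004
[0.4951 0.2217 0.1827] 2.083789741781674 [ 9.3891  1.0571 -0.3036]
(array([0.4971, 0.2164, 0.1842]), np.float64(0.009272135414810366))
```

Run:
```python
from plan import *
for c in('side','top'): cv2.imwrite(f'pics/{c}5.png',read_camera(c)[:,:,::-1])
a=cv2.imread('pics/side5.png')[130:240,215:325]; b=cv2.imread('pics/top5.png')[180:270,200:290]
cv2.imwrite('pics/c5.png',cv2.hconcat([cv2.resize(x,(400,400),interpolation=cv2.INTER_CUBIC) for x in (a,b)]))
from ov import ov
ov([.5165,.199,.0083,1.571],'pics/ov5.png','pics/%s5.png')
```

```text
(no output)
```

View pics/c5.png

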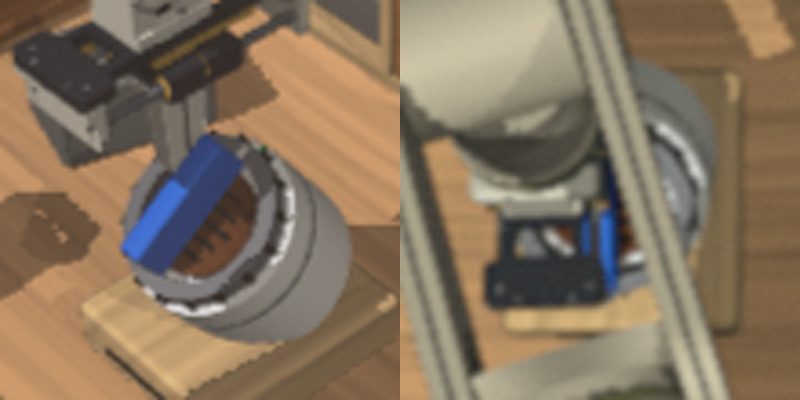

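View pics/ov5.png

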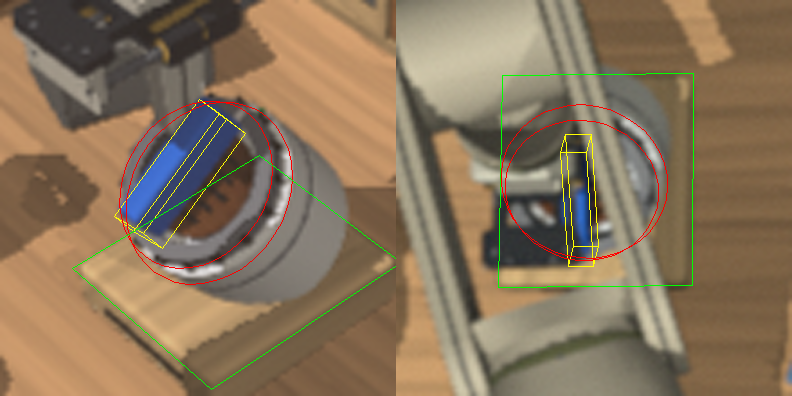

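```bash
cat > fit2.py <<'E'
from fit import *
# side camera only, position free
import sys
np.set_printoptions(precision=4,suppress=True)
m=blue('side',(262,186))
for th in (1.30,1.35,1.4,1.45,1.5,1.55,1.571):
    r=minimize(lambda w:cost([w[0],w[1],.0083,th],{'side':m}),[.516,.2015],method='Nelder-Mead',options=dict(initial_simplex=[[.516,.2015],[.521,.2015],[.516,.2065]]))
    print(th,r.x,round(r.fun,4))
E
python3 fit2.py
python3 - <<'E'
from plant import *
s=silhouettes('side','ring_turn'); print([(d['pixel'],d['confidence']) for d in s])
E
```

```text
1.3 [0.5171 0.2038] 0.5423
1.35 [0.5167 0.2021] 0.4973
1.4 [0.5173 0.2032] 0.4606
1.45 [0.5183 0.2031] 0.4461
1.5 [0.5188 0.2021] 0.4461
1.55 [0.518  0.2024] 0.4431
1.571 [0.5187 0.2032] 0.4429
[([268.4, 186.2], 0.98), ([313.0, 356.6], 0.86), ([121.2, 238.0], 0.86)]
```

The force rose to 53 N with almost no motion, and the contact moment implies well over the click torque. So the ring is probably at its stop. I back off to get a clear look.

```bash
python3 -m creep '[[0.006,0,0,0,255],[0.012,0,0,0,255],[0.012,0,0,0,255],[0,0,-0.04,0,255],[0.03,0,-0.03,0,255],[0.03,0,0,0,255],[0.03,0,0,0,255],[0.03,0,0,0,255]]'
python3 fit2.py
python3 - <<'E'
from plan import *
for c in('side','top'): cv2.imwrite(f'pics/{c}6.png',read_camera(c)[:,:,::-1])
a=cv2.imread('pics/side6.png')[130:240,215:325]; b=cv2.imread('pics/top6.png')[180:270,200:290]
cv2.imwrite('pics/c6.png',cv2.hconcat([cv2.resize(x,(400,400),interpolation=cv2.INTER_CUBIC) for x in (a,b)]))
E
```

```text
t: 6.32
tool_pos: [0.4957, 0.3619, 0.257]
orientation: [2.186, 2.254, 0.006]
force: [0.9, -0.5, 0.5]
opening: 0.0006
1.3 [0.5178 0.2038] 0.4761
1.35 [0.5178 0.2036] 0.4341
1.4 [0.518  0.2031] 0.4027
1.45 [0.5183 0.2031] 0.3872
1.5 [0.5184 0.2021] 0.3867
1.55 [0.5194 0.202 ] 0.3865
1.571 [0.5187 0.2038] 0.3857
```

View pics/c6.png

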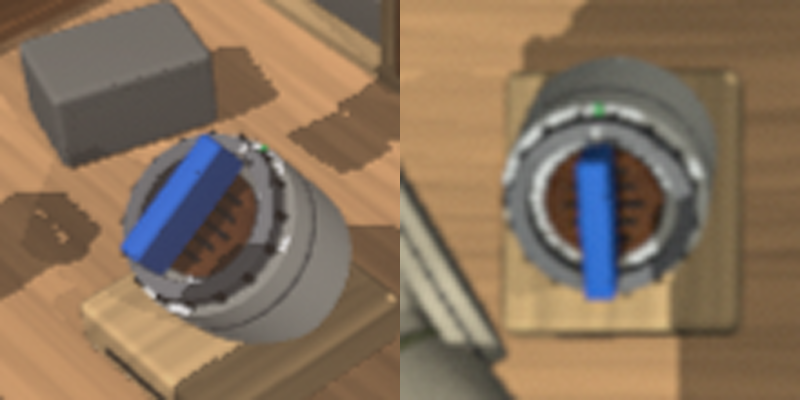

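The top view shows the bar straight up and down the slope, with the white dot (crop (597,132)) below the green mark (600,108). I'll quantify the angle with the unobstructed top view.

```bash
cat > fit3.py <<'E'
from fit import *
np.set_printoptions(precision=4,suppress=True)
M={'side':blue('side',(262,186)),'top':blue('top',(248,228))}
for th in (1.35,1.4,1.45,1.5,1.55,1.571,1.62):
    r=minimize(lambda w:cost([w[0],w[1],.0083,th],M),[.516,.2015],method='Nelder-Mead',options=dict(initial_simplex=[[.516,.2015],[.521,.2015],[.516,.2065]]))
    print(th,r.x,round(r.fun,4))
m=M['top'].astype(np.uint8); ys,xs=np.nonzero(m); print(m.sum())
pc=np.linalg.svd(np.c_[xs,ys]-np.array([xs.mean(),ys.mean()]),full_matrices=False)[2][0]; print('axis deg',np.degrees(np.arctan2(pc[1],pc[0])))
for th in (1.4,1.45,1.5,1.571):
    h=cv2.convexHull((proj('top',bar((.518,.2025,.0083),th))*16).astype(np.int32)); z=np.zeros((480,640),np.uint8); cv2.fillConvexPoly(z,h,255,cv2.LINE_AA,4)
    ys,xs=np.nonzero(z>127); pc=np.linalg.svd(np.c_[xs,ys]-np.array([xs.mean(),ys.mean()]),full_matrices=False)[2][0]; print(th,np.degrees(np.arctan2(pc[1],pc[0])))
E
python3 fit3.py
```

```text
1.35 [0.5181 0.2026] 1.1437
1.4 [0.5174 0.2021] 1.0146
1.45 [0.5169 0.2022] 0.9063
1.5 [0.5189 0.2025] 0.8301
1.55 [0.5192 0.2031] 0.786
1.571 [0.5201 0.2029] 0.7686
1.62 [0.5202 0.2037] 0.7486
275
axis deg 88.07953303510978
1.4 76.8981059811024
1.45 79.89282006109602
1.5 82.91271087755321
1.571 87.1185671089497
```

The ring is locked: the bar axis in the top view is 88.1° against 87.1° predicted at 1.571 rad and 82.9° at 1.50. Next is the button.

Run:
```python
from plan import *
print(tri([392.7,265.6],[368.5,206.2]), at_z('top',[368.5,206.2],.117), at_z('side',[392.7,265.6],.117))
p,a,M=here(); print(p,np.degrees(a))
b=np.array([.551,-.151,.14])
rows(p,a,[(np.r_[b[:2],.257],a),(b,a)])
```

```text
(array([ 0.5545, -0.1496,  0.1149]), np.float64(0.0009457754745306683)) [ 0.5544 -0.1497  0.117 ] [ 0.5526 -0.1502  0.117 ]
[0.4949 0.3601 0.2551] 1.7688177060479082
[-0.5126, 0.0403, -0.0019, 0.0]
[0.0, 0.0, 0.117, 0.0]
```

```bash
python3 -m creep '[[-0.02,0.0,-0.01,0,255],[-0.04,0.003,0,0,255],[-0.04,0.004,0,0,255],[-0.04,0.004,0,0,255],[-0.04,0.004,0,0,255],[-0.04,0.004,0,0,255],[-0.04,0.004,0,0,255],[-0.04,0.004,0,0,255],[-0.04,0.004,0,0,255],[-0.04,0.004,0,0,255],[-0.04,0.004,0,0,255],[-0.04,0.003,0,0,255]]'
python3 - <<'E'
from plan import *
p,a,M=here(); print(p,np.degrees(a))
b=np.array([.553,-.150,.145])
rows(p,a,[(np.r_[b[:2],.257],a),(b,a)])
E
```

```text
t: 7.57
tool_pos: [0.5496, -0.1017, 0.2655]
orientation: [2.189, 2.252, 0.0]
force: [0.2, 0.3, 0.2]
opening: 0.0001
[ 0.5496 -0.1017  0.2655] 1.6312558507345714
[-0.0484, 0.0021, 0.0085, 0.0]
[0.0, 0.0, 0.112, 0.0]
```

```bash
python3 -m creep '[[-0.024,0.001,0,0,255],[-0.024,0.001,0,0,255],[0,0,0.03,0,255],[0,0,0.03,0,255],[0,0,0.03,0,255],[0,0,0.02,0,255],[0,0,0.005,0,255],[0,0,0,0,255]]'
python3 - <<'E'
from plan import *
p,a,M=here(); print(p,np.degrees(a))
for c in('side','top'): cv2.imwrite(f'pics/{c}7.png',read_camera(c)[:,:,::-1])
a=cv2.imread('pics/side7.png')[230:340,345:455]; b=cv2.imread('pics/top7.png')[160:260,330:430]
cv2.imwrite('pics/c7.png',cv2.hconcat([cv2.resize(x,(400,400),interpolation=cv2.INTER_CUBIC) for x in (a,b)]))
E
```

```text
t: 8.23
tool_pos: [0.5519, -0.1467, 0.1482]
orientation: [-2.187, -2.251, 0.003]
force: [-0.2, -0.0, 0.6]
opening: 0.0004
[ 0.5519 -0.1467  0.1482] 1.6462388517872377
```

View pics/c7.png

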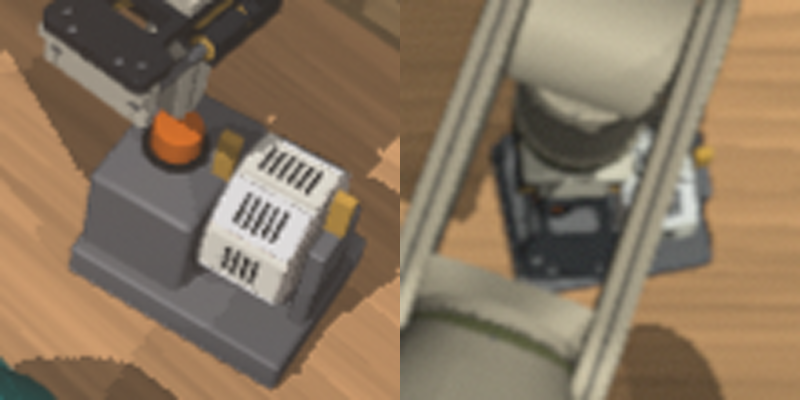

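Fingertip is right over the orange button (side crop (178,135)). Top panel reads about 6 bars and the next ones down read 5 and 4. I press once and look.

```bash
python3 -m creep '[[-0.003,0.001,0.01,0,255],[0,0,0.01,0,255],[0,0,0.006,0,255],[0,0,0.005,0,255],[0,0,0.004,0,255],[0,0,0.002,0,255],[0,0,0,0,255]]'
python3 - <<'E'
from plan import *
p,a,M=here(); print(p,read_state()['force'])
for c in('side',): cv2.imwrite(f'pics/{c}8.png',read_camera(c)[:,:,::-1])
a=cv2.imread('pics/side8.png')[230:340,345:455]
cv2.imwrite('pics/c8.png',cv2.resize(a,(400,400),interpolation=cv2.INTER_CUBIC))
E
```

```text
t: 8.92
tool_pos: [0.5553, -0.1495, 0.1142]
orientation: [2.187, 2.253, 0.0]
force: [-3.7, -0.7, 10.0]
opening: 0.0005
[ 0.5553 -0.1495  0.1142] [-3.6997 -0.7162 10.026 ]
```

View pics/c8.png

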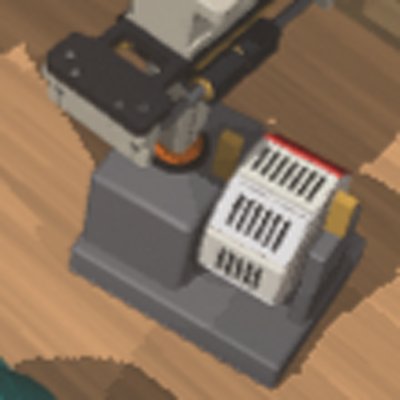

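The red edge now shows right behind the top panel (crop (305,160)). At 10 N the button is at its bottom stop. Letting up and checking.

```bash
python3 -m creep '[[0,0,-0.006,0,255],[0,0,-0.008,0,255],[0,0,-0.01,0,255],[0,0,-0.005,0,255],[0,0,0,0,255]]'
python3 - <<'E'
from plan import *
p,a,M=here(); print(p,read_state()['force'])
for c in('side',): cv2.imwrite(f'pics/{c}9.png',read_camera(c)[:,:,::-1])
a=cv2.imread('pics/side9.png')[230:340,345:455]
cv2.imwrite('pics/c9.png',cv2.resize(a,(400,400),interpolation=cv2.INTER_CUBIC))
print([(d['pixel'],d['confidence']) for d in tip_of('side','red_mark')])
E
```

```text
t: 9.38
tool_pos: [0.5557, -0.1493, 0.1437]
orientation: [2.186, 2.253, 0.002]
force: [0.5, -1.0, -0.3]
opening: 0.0004
[ 0.5557 -0.1493  0.1437] [ 0.5499 -1.014  -0.3287]
[([426.7, 271.4], 0.83), ([271.8, 191.4], 0.66)]
```

View pics/c9.png

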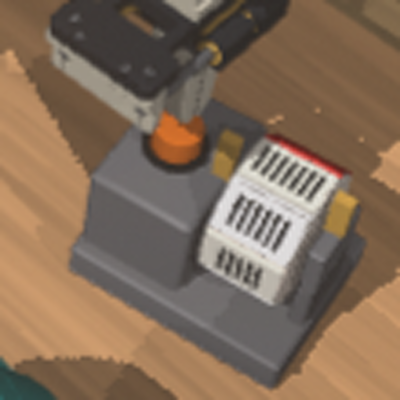

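The 7-bar panel is on top between the pointers, and red is one step behind (a thin sliver). One more press.

```bash
python3 -m creep '[[0,0,0.01,0,255],[0,0,0.008,0,255],[0,0,0.005,0,255],[0,0,0.005,0,255],[0,0,0.003,0,255],[0,0,0,0,255],[0,0,0,0,255]]'
python3 -m creep '[[0,0,-0.006,0,255],[0,0,-0.008,0,255],[0,0,-0.01,0,255],[0,0,-0.02,0,255],[0,0,-0.03,0,255],[0,0,-0.03,0,255],[0,0,0,0,255]]'
python3 - <<'E'
from plan import *
p,a,M=here(); print(p,read_state()['force'])
for c in('side',): cv2.imwrite(f'pics/{c}10.png',read_camera(c)[:,:,::-1])
a=cv2.imread('pics/side10.png')[230:340,345:455]
cv2.imwrite('pics/c10.png',cv2.resize(a,(400,400),interpolation=cv2.INTER_CUBIC))
E
```

```text
t: 10.07
tool_pos: [0.5551, -0.1492, 0.1141]
orientation: [2.187, 2.254, 0.0]
force: [-14.0, 4.7, 33.0]
opening: 0.0006
t: 10.65
tool_pos: [0.5573, -0.15, 0.2216]
orientation: [2.183, 2.249, 0.005]
force: [1.3, 0.1, 2.2]
opening: 0.0004
[ 0.5573 -0.15    0.2216] [1.312  0.0597 2.207 ]
```

View pics/c10.png

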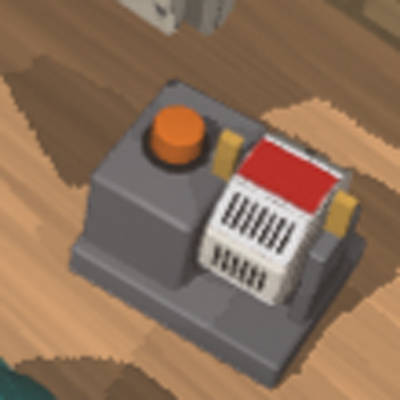

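Red is on top and the button is up. I move the arm clear and check both with both cameras.

```bash
python3 -m creep '[[0.0,0,-0.03,0,255],[0.03,0,0,0,255],[0.04,0,0,0,255],[0.04,0,0,0,255],[0.04,0,0,0,255],[0.04,-0.01,0,0,255],[0.03,-0.01,0,0,255],[0,0,0,0,255],[0,0,0,0,255]]'
python3 - <<'E'
from plan import *
s=read_state(); print(s['t'],s['tool_pos'],s['force'])
ce={}
for c in('side','top'):
    im=read_camera(c); cv2.imwrite(f'pics/{c}11.png',im[:,:,::-1])
    hsv=cv2.cvtColor(im,cv2.COLOR_RGB2HSV)
    x0,y0=(345,230) if c=='side' else (330,160)
    m=(cv2.inRange(hsv,(0,180,70),(4,255,255))|cv2.inRange(hsv,(172,180,70),(180,255,255))); w=np.zeros_like(m); w[y0:y0+110,x0:x0+110]=m[y0:y0+110,x0:x0+110]
    ys,xs=np.nonzero(w); ce[c]=[xs.mean(),ys.mean()]; print(c,len(xs),ce[c])
    print([(np.round(d['pixel'],1),round(d['confidence'],2)) for d in tip_of(c,'red_mark')],[(np.round(d['pixel'],1),round(d['confidence'],2)) for d in tip_of(c,'pointer')])
print('red',tri(ce['side'],ce['top']))
o=np.array
a=cv2.imread('pics/side11.png'); b=cv2.imread('pics/top11.png')
cv2.imwrite('pics/full11.png',cv2.resize(cv2.hconcat([a,b]),(800,300),interpolation=cv2.INTER_AREA))
cv2.imwrite('pics/c11.png',cv2.hconcat([cv2.resize(x,(400,400),interpolation=cv2.INTER_CUBIC) for x in (a[230:340,345:455],b[160:250,340:430])]))
E
python3 fit3.py | tail -5
```

```text
t: 11.45
tool_pos: [0.5271, 0.0717, 0.2434]
orientation: [-2.183, -2.257, 0.003]
force: [-0.3, 0.2, 0.0]
opening: -0.0001
11.45 [0.5271 0.0717 0.2434] [-0.3351  0.2359  0.0411]
side 251 [np.float64(423.62549800796813), np.float64(277.8486055776892)]
[(array([421.9, 277.4]), 0.69), (array([191.4, 208.1]), 0.37), (array([264.6, 185.3]), 0.33)] [(array([422.1, 279.4]), 0.75)]
top 131 [np.float64(393.3893129770992), np.float64(200.29007633587787)]
[(array([394. , 201.7]), 0.81), (array([452.5, 280.4]), 0.62)] [(array([316.8, 262.2]), 0.63)]
red (array([ 0.5692, -0.2208,  0.1269]), np.float64(0.0001621973774246649))
axis deg 88.05220616667299
1.4 76.8981059811024
1.45 79.89282006109602
1.5 82.91271087755321
1.571 87.1185671089497
```

View pics/c11.png

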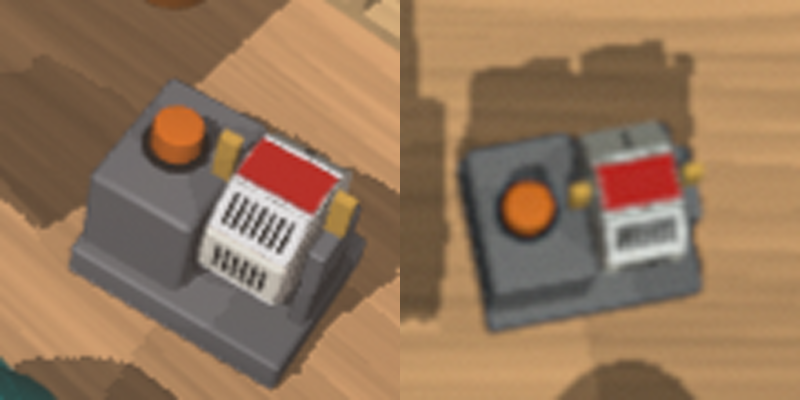

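View pics/full11.png

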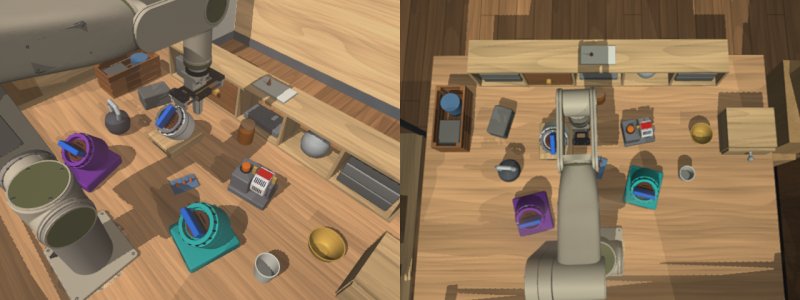

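Both views put the red panel between the pointers (top crop: red centre (640,180), pointer midpoint (636,184)). Triangulated, red sits at z = 0.127 m and 72.5 mm from the button (expected 0.125 m and 72 mm). The button is up and the ring is still locked. Handing in.

```bash
python3 -c "
from plant import *
print(close_job(), read_state()['t'], read_state()['force'])"
```

```text
the job is handed in; nothing more can be done
the job is handed in; nothing more can be done
```

I pushed the grip bar round with closed fingers until the ring clicked home. Two full presses of the orange button then brought the red panel to the pointers. The job was handed in at about 12 s of the 51 s allowed; no verdict is reported.

**Last checks:**
- **Ring:** the bar's axis in the top view measured 88.1°, against 87.1° predicted for fully locked (82.9° at 1.50 rad). It still measured the same after the button presses.
- **Red panel:** triangulated at 0.127 m high and about 72.5 mm from the button, against the expected 0.125 m and 72 mm. In the pictures it lies between the brass pointers.
- **Button and arm:** the button is up, and the arm stands clear with about 0 N on the tool.
- **Bystanders:** those in view look unmoved by eye. I did not measure them.

**Disagreements:**
- The first bar-fit position for the diffuser was about 4 mm off in y, so contact came a little early. The push peaked at about 57 N of wrist force at the ring's stop (limit 120 N).
- Bar fits from the side camera alone could not separate 1.45 from 1.57 rad; the unobstructed top view settled it.
- The network's top-view pointer find was plainly wrong, so I used the brass pointers in the picture instead.
- The second press reached 33 N vertical (about 36 N in all) at the button's bottom stop.

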